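# Pry open the gear-drive housing

### The job

Open the cream gear-drive housing for inspection: take the flat pry bar, push its blade into the slot under the free front edge of the hinged cover, lever the cover up with it (not with the fingers) and swing the cover back clearly past upright, where it stays open. Then set the pry bar down, without dropping it, lying wholly on the black rubber mat. Leave the other loose things where they are.

Things in the scene. Friction and masses are not known exactly. Their poses are not given: they have to be found in the camera images.
- case: cream gear-drive housing fixed to the bench, 150 x 150 mm, walls 70 mm high and 5 mm thick, closed on top by the cover. Origin: centre of its underside, on the bench top; x points from the slotted front (which looks roughly towards the robot) to the hinge at the back, z up. Inside it is open from 50 mm height up to the cover (gears lie lower).
- slot (a point): centre of the slot opening in the outer front face of the housing, 64 mm above the bench. The slot is a gap in the 5 mm thick front wall, 70 mm wide and 12 mm high: its floor is at 58 mm, its roof is the underside of the cover's free edge at 70 mm. A dark steel ledge, 70 mm wide, juts 15 mm out of the front face below it, its top level with the slot's floor. Axes as case; x points into the slot.
- hinge (a point): centre of the hinge line at the back top edge of the housing (75 mm behind the housing's centre, 73 mm above the bench), which runs along the y axis of case. Axes as case.
- cover (a joint): angle of the cover about its hinge (rad): 0 closed and flat, 1.57 upright, stop at 1.92. The cover is a flat plate 150 x 150 mm, 6 mm thick, 100 g, reaching from the hinge to the front face; its mid-plane passes through the hinge line, so its underside is 3 mm below hinge when closed. It has no handle or catch; its hinge is stiff, so that it stays at any angle it is left at; it takes about 1.5 N at the free edge to raise it.
- bar_grip (a point): a point in the middle of the pry bar's handle section, half-way up: it lies 45 mm behind the joint of handle and blade. x points along the bar to the blade's tip, z up. The bar is 200 mm long, 160 g: a straight wooden handle 110 mm long, 22 mm wide (y), 28 mm high, and a steel blade 90 mm long, 24 mm wide, 3 mm thick, level, whose mid-plane is half-way up the handle. It lies on the underside of the handle, the blade 12.5 mm clear of the bench.
- bar_tip (a point): middle of the end of the blade, half-way up its 3 mm thickness; 135 mm from bar_grip. Axes as bar_grip.
- bar_butt (a point): middle of the handle's rear end, half-way up; 65 mm behind bar_grip. Axes as bar_grip.
- mat: black rubber mat fixed to the bench, 260 mm (x) x 130 mm (y), 4 mm thick. Origin: centre of its underside; its x axis is its long side.
- gear_big: bystander: steel spur gear lying flat, 90 mm across, 18 mm high. Origin: centre of its underside.
- gear_small: bystander: brass spur gear lying flat, 64 mm across, 16 mm high. Origin: centre of its underside.
- coil: bystander: copper ring, 80 mm across, 25 mm high. Origin: centre of its underside.
- weight: bystander: brass weight with a knob, 60 mm across, 70 mm high. Origin: centre of its underside.
- block: bystander: aluminium block 100 x 40 x 30 mm. Origin: centre of its underside.
- driver: bystander: screwdriver with a grey handle, 180 mm long. Origin: a point on the tool, underside.
There are look-alikes about, which are no part of the job. What is shaped like the part that bears bar_grip but purple or red is not meant.

How it is judged:
By the outcome, as a careful person would: the job done as asked, in the order asked, and still so for the second after the job is handed in, with the robot touching nothing.
It also fails if it takes over 59 s, if anything falls off the work surface, if the arm or the gripper's body presses on something with over 40 N, if the wrist force passes 120 N, or if a joint passes its speed limit or range.

### The arm

A 6-joint arm with a two-finger parallel gripper is mounted at the origin on the work surface. World frame = base frame: x ahead of the robot, y to its left, z up, the work surface at z = 0. Lengths are in m, angles in degrees, forces in N, time in s.
With the tool pointing down it reaches from about 0.3 to 0.75 m from the base axis. Payload 8.5 kg.
Tool frame: the origin (TCP) lies at the very end of the fingers, on their centre line; the grasp point (between the pads) lies grasp_offset behind it (grasp_offset is the distance from the TCP to the grasp point, in m); x points along the fingers, z is the direction in which the jaws open and shut, and the axes are right-handed (so a half turn about x gives the same grasp; the last joint's range is limited). The gripper opens to 85 mm and grips with 20 to 120 N. Pads are 22 mm wide; open, the fingers measure 114 mm over their backs; the gripper's body (76 mm by 85 mm) begins 54 mm behind the grasp point. The pads swing forward as they close: fully open they stand 13 mm farther back than shut.
Start: joints at [-76.392, 21.807, 74.336, -0, 83.858, -12.336], TCP at [0.241, -0.495, 0.231] pointing down, gripper open.
Joint ranges: [-178.18, 178.18], [-50.72, 133.34], [12.68, 142.11], [-81.47, 261.47], [9.98, 163.14], [-165.26, 165.26]. Speed limits (degrees/s): [136.94, 136.94, 180, 180, 180, 180].

### API

Orientations are given as a 3x3 rotation matrix whose columns are the frame's x, y, z axes.
In Python, from rig import observe, get_image, close_job, recognise, grasp_offset gives the robot as it stands.
- The arm moves only by the tool drive_tool, never from a script. Its argument "targets" is a list that holds one entry, the list of rows, each a list of 7 numbers: the shift along the tool's x, y, z in units of 50 mm (1.0 is 50 mm), then the turn, a rotation vector about the tool's x, y, z in rad, then the opening, from -1 (shut) to 1 (fully open), so that 0 is half open. A call has 1 to 5 rows; each row shifts and turns the commanded pose from where the row before left it, along the tool's axes as they then stand; what a row does not reach is not made up. A row lasts 1/10 s, in which the tool goes at most 50 mm and 8.59 degrees, less where a joint would pass 70% of its speed; a pose out of reach is approached as far as the arm can. A call is refused whole if a number of a shift passes 1 or a number of a turn 0.15, either way. A call with a gripper value outside its range is refused whole. The fingers move at their own pace and stop on an object; "force" is the grip in N (left out, the last holds). Time passes only in rows, so rows that do not move let the fingers close. It gives the time, the measured TCP pose, the force and the opening at its end, in the units of the state.
- observe(): the state, without advancing time (a new reading comes with each control period).
- get_image(name): name is "side" or "top"; returns a dict with "image" (384x512x3 uint8, red, green, blue), "fx", "fy", "cx", "cy" (pixels), "rvec" (rotation vector, rad) and "tvec" (3), from world to camera coordinates, as OpenCV has them. Camera axes: x right, y down, z forward; pixel columns grow to the right and rows downward; lengths in m; the calibration is good to about 2 mm. A picture is of the moment at which its call begins. There is no depth.
- close_job(): hands the job in, once; it reports no verdict.
Trained networks look in a picture, given as the dict that the camera call returned (one of the last four; its "shot" number tells which), for a name from the list of things; names that differ only in an ending like _2 or _b are one class to them, and where a whole thing is asked for, a point or a joint stands for the part that bears it (a point fixed in the world has none). Each returns a list of dicts, best first, with "p" (0 to 1); they miss things now and then, are a little off and sometimes report something else, mostly with a low value. They report only what shows in the picture. A call takes as long as a camera call. They do not tell look-alikes from the thing itself.
- recognise(label, picture): "at" ([column, row] as shares, 0 to 1, of the picture: columns of its width, rows of its height, amid what is visible of it).
The state is a dict: "time_s": time; "q": joint angles; "qvel": joint speeds; "joint_efforts": joint torques, N m; "position": TCP position; "tool_rot": TCP orientation; "ft_force": force on the tool from outside, world axes, zero at the start; "wrist_torque": the same for the moment, N m; "grip_width": finger opening in m.
Only numpy, scipy, OpenCV 4.12 (cv2) and the standard library are available. Lean on these libraries where they do the work, as an engineer would, in place of code of your own. Each camera call takes 0.05 s, during which the arm holds its last target.

## Working session

There is one attempt and no reset: what is moved stays moved. The work goes in short steps, Python scripts to look and compute and a tool call to move; the robot and the scene stay as the last step left them, time stands still between calls to the robot, and variables do not carry over. Pictures are saved under pics/ and viewed, and the job is handed in when it is done.

Besides the shell and the picture viewer there is one more tool, called after "Call:" as name(argument=value, ...), one argument or row to a line, values as JSON. drive_tool: Moves the arm, as the interface text tells. Its arguments: {"type":"object","properties":{"targets":{"type":"array"},"force":{"type":"number"}},"required":["targets"]}

```bash
ls; mkdir -p pics; python3 - <<'E'
from rig import observe,get_image,recognise,grasp_offset
import cv2,pickle
print(grasp_offset if not callable(grasp_offset) else grasp_offset())
s=observe();print(s)
for n in("side","top"):
    im=get_image(n);pickle.dump(im,open(f"pics/{n}0.pkl","wb"))
    cv2.imwrite(f"pics/{n}0.png",cv2.resize(im["image"][:,:,::-1],(800,600)))
    print(n,im["fx"],im["fy"],im["cx"],im["cy"],im["rvec"],im["tvec"],im["shot"])
    for l in["case","slot","hinge","cover","bar_grip","bar_tip","bar_butt","mat","gear_big","gear_small","coil","weight","block","driver"]:
        print(l,[(round(r["p"],2),round(r["at"][0]*512,1),round(r["at"][1]*384,1)) for r in recognise(l,im)])
print(observe()["time_s"])
E
```

```text
pics
0.0187
{'time_s': 0.0, 'q': array([-7.63945461e+01,  2.18391825e+01,  7.43831949e+01, -2.70685943e-04,
        8.38578066e+01, -1.23363739e+01]), 'qvel': array([-0.00149291,  0.07914917,  0.09035831, -0.117271  , -0.14276209,
        0.12139778]), 'joint_efforts': array([ 1.01238438e-03, -4.48458588e+01, -2.31278819e+01, -9.02086299e-05,
        4.72124622e-03, -7.08058209e-06]), 'position': array([ 0.24052536, -0.49430262,  0.23073789]), 'tool_rot': array([[-3.33770557e-04,  8.99238486e-01,  4.37458608e-01],
       [ 1.35909942e-03,  4.37458636e-01, -8.99237507e-01],
       [-9.99999021e-01,  2.94410737e-04, -1.36816532e-03]]), 'ft_force': array([-0.28033154, -0.30326581,  0.68992248]), 'wrist_torque': array([-0.05481274, -0.03768139, -0.00869834]), 'grip_width': 0.08540461761943365}
side 441.7555313352735 441.7555313352735 254.1795459872545 191.96198790570475 [ 0.64622188 -2.75577235  0.98522654] [0.49122926 0.19278327 1.35970641] 1
case [(0.84, 238.1, 181.8)]
slot [(0.92, 232.3, 179.4)]
hinge [(0.87, 234.5, 182.7)]
cover [(0.71, 235.0, 174.8)]
bar_grip [(0.94, 244.9, 272.3), 
[... 496 characters left out ...]
8.98381976178246 252.52151864455672 190.28879007812628 [ 2.16842987 -2.22442737  0.07897034] [0.06930784 0.50570752 1.37178877] 2
case [(0.75, 264.3, 153.3)]
slot [(0.65, 264.3, 157.2)]
hinge [(0.9, 267.8, 152.6)]
cover [(0.59, 263.9, 152.1)]
bar_grip [(0.95, 122.1, 261.2), (0.76, 98.7, 163.1), (0.65, 172.2, 215.6)]
bar_tip [(0.91, 125.1, 261.7), (0.71, 168.4, 216.9), (0.62, 97.6, 161.8)]
bar_butt [(0.7, 121.9, 263.4), (0.68, 99.6, 157.9), (0.63, 265.5, 156.5), (0.56, 168.8, 217.5)]
mat [(0.94, 375.1, 204.5)]
gear_big [(0.87, 243.1, 218.8)]
gear_small [(0.67, 335.7, 121.0)]
coil [(0.89, 312.2, 211.5)]
weight [(0.83, 200.9, 129.4)]
block [(0.8, 159.6, 137.2)]
driver [(0.77, 389.5, 130.8)]
1.5
```

View pics/side0.png

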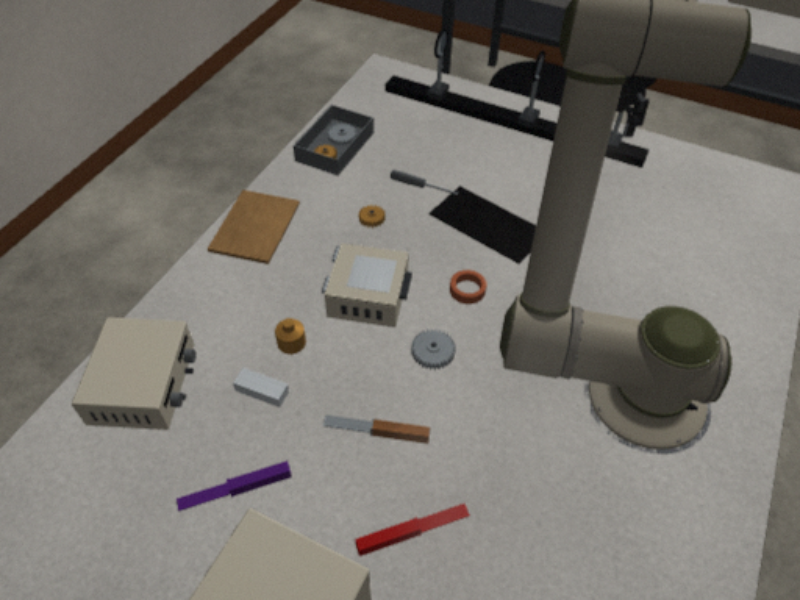

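View pics/top0.png

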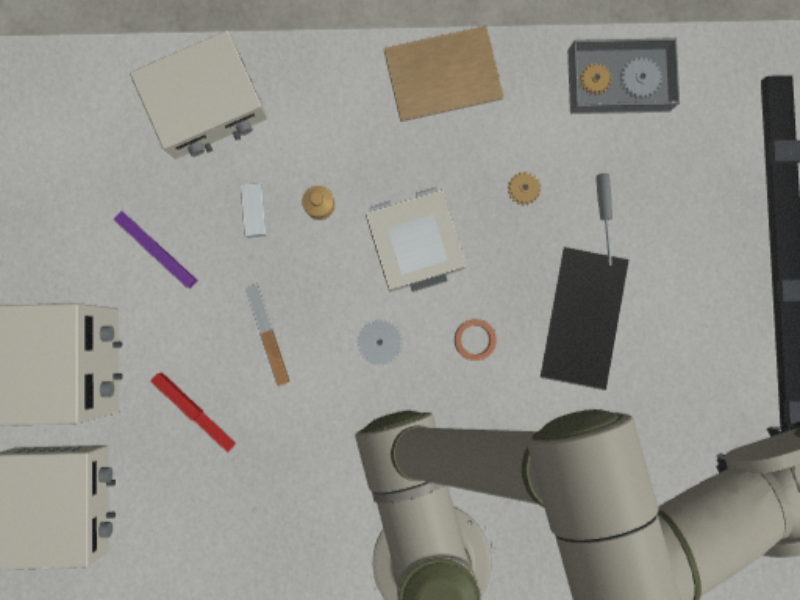

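```bash
cat > h.py <<'E'
import numpy as np,cv2,pickle
from scipy.optimize import least_squares
def cam(im):
    K=np.array([[im["fx"],0,im["cx"]],[0,im["fy"],im["cy"]],[0,0,1]]);return K,np.array(im["rvec"],float),np.array(im["tvec"],float)
def proj(im,P):
    K,r,t=cam(im);return cv2.projectPoints(np.array(P,float).reshape(-1,1,3),r,t,K,None)[0].reshape(-1,2)
def ray(im,uv):
    K,r,t=cam(im);R=cv2.Rodrigues(r)[0];d=R.T@np.linalg.inv(K)@np.array([uv[0],uv[1],1.]);return -R.T@t,d
def atz(im,uv,z):
    o,d=ray(im,uv);return o+d*(z-o[2])/d[2]
def tri(a,ua,b,ub):
    Ka,ra,ta=cam(a);Kb,rb,tb=cam(b)
    Pa=Ka@np.c_[cv2.Rodrigues(ra)[0],ta];Pb=Kb@np.c_[cv2.Rodrigues(rb)[0],tb]
    X=cv2.triangulatePoints(Pa,Pb,np.array(ua,float).reshape(2,1),np.array(ub,float).reshape(2,1)).ravel();return X[:3]/X[3]
def crop(im,x0,y0,w,h,s,fn,pts=None):
    I=cv2.resize(im["image"][y0:y0+h,x0:x0+w,::-1],None,fx=s,fy=s,interpolation=cv2.INTER_CUBIC)
    if pts is not None:
        for p in pts: cv2.circle(I,(int((p[0]+.5-x0)*s),int((p[1]+.5-y0)*s)),3,(0,255,0),1)
    cv2.imwrite(fn,I)
E
python3 - <<'E'
from h import *
S=pickle.load(open("pics/side0.pkl","rb"));T=pickle.load(open("pics/top0.pkl","rb"))
crop(T,150,175,40,75,8,"pics/t_bar.png")
crop(S,200,255,85,40,9,"pics/s_bar.png")
crop(T,215,110,115,130,4.6,"pics/t_case.png")
crop(S,195,150,125,90,6,"pics/s_case.png")
crop(T,335,105,85,150,4,"pics/t_mat.png")
for n,a,b in[("bar_grip",(244.9,272.3),(172.2,215.6)),("coil",(297.3,181.2),(312.2,211.5)),("gear_big",(277.6,221.1),(243.1,218.8)),("case",(238.1,181.8),(264.3,153.3))]:
    print(n,tri(S,a,T,b))
a=cv2.imread("pics/t_bar.png");b=cv2.imread("pics/s_bar.png")
c=np.zeros((600,800,3),np.uint8);c[:a.shape[0],:a.shape[1]]=a;cv2.imwrite("pics/t_bar.png",c)
E
```

```text
bar_grip [0.43464828 0.29769143 0.02115535]
coil [ 0.43920129 -0.12596104 -0.01399134]
gear_big [0.4219565  0.08683776 0.02140157]
case [0.60825466 0.01649284 0.04470184]
```

View pics/t_bar.png

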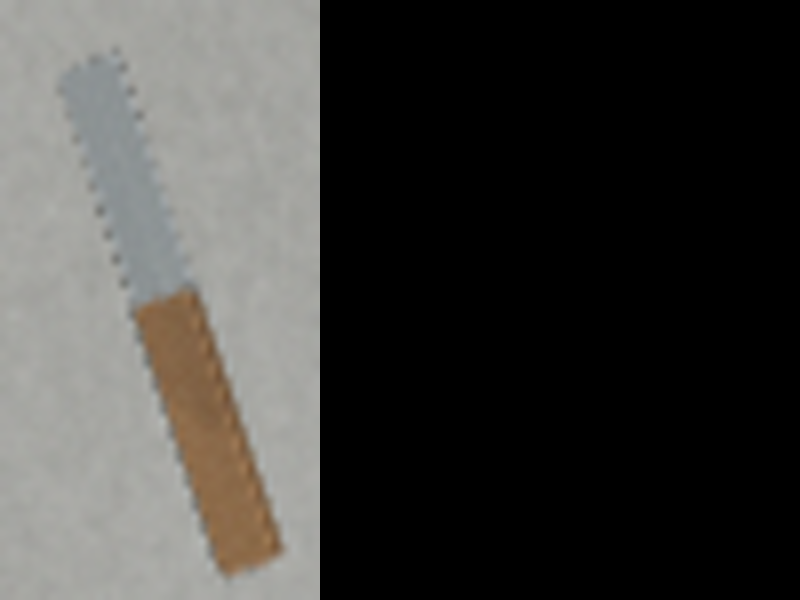

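View pics/s_bar.png

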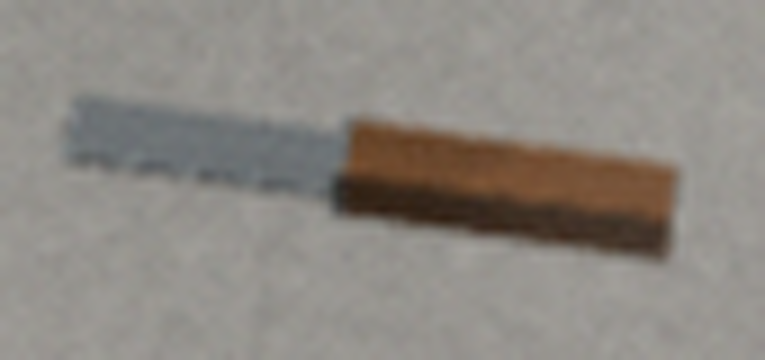

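View pics/t_case.png

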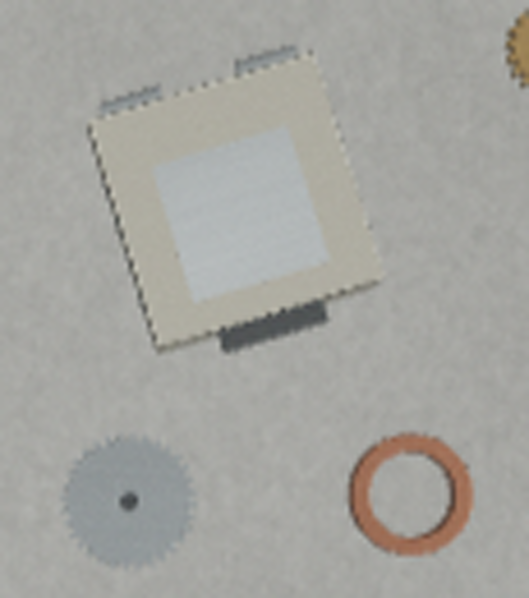

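View pics/s_case.png

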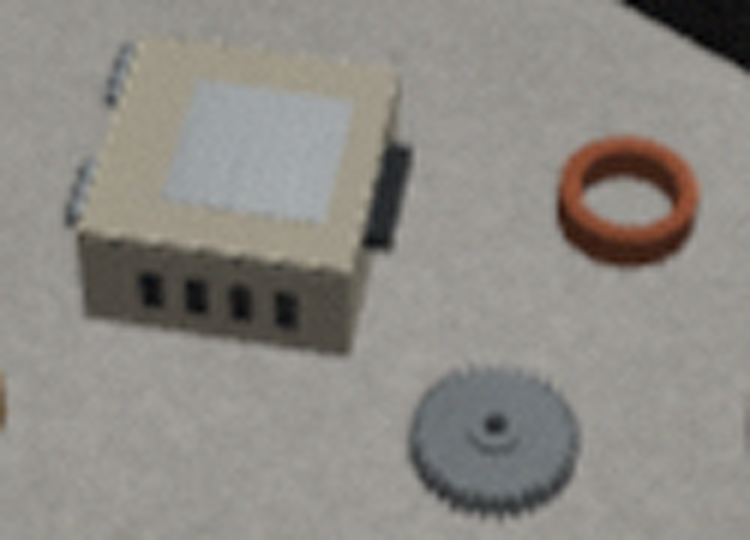

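View pics/t_mat.png

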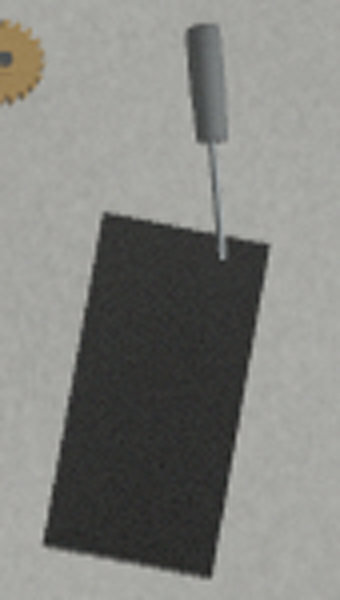

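```bash
cat > fit.py <<'E'
from h import *
S=pickle.load(open("pics/side0.pkl","rb"));T=pickle.load(open("pics/top0.pkl","rb"))
def px(x0,y0,s,L): return (np.array(L,float)+.5)/s-.5+[x0,y0]
def fit(obs,x0,freez=True):
    def pose(p,M):
        c,s=np.cos(p[3]),np.sin(p[3]);M=np.array(M,float);return np.c_[p[0]+c*M[:,0]-s*M[:,1],p[1]+s*M[:,0]+c*M[:,1],p[2]+M[:,2]]
    f=lambda p:np.concatenate([(proj(im,pose(p,M))-uv).ravel() for im,M,uv in obs])
    r=least_squares(f,x0,loss="soft_l1");print(np.round(r.x,4),"yaw",np.degrees(r.x[3]).round(2),"rms px",np.sqrt(np.mean(f(r.x)**2)).round(2),"per-view",[np.sqrt(np.mean((proj(o[0],pose(r.x,o[1]))-o[2])**2)).round(2) for o in obs]);
    return r.x
def two(obsT,obsS,x0):
    a=fit([obsT,obsS],x0); return a
# bar model: origin bar_grip
b=[[.135,.012,.0015],[.135,-.012,.0015],[.045,.011,.014],[.045,-.011,.014],[-.065,.011,.014],[-.065,-.011,.014]]
bt=px(150,175,8,[(60,88),(117,50),(133,308),(191,288),(225,577),(280,552)])
bs=px(200,255,9,[(65,162),(75,97),(340,178),(350,120),(668,222),(678,170),(337,210),(665,258)])
print("bar");two((T,b,bt),(S,b+[[.045,.011,-.014],[-.065,.011,-.014]],bs),[.43,.29,.014,.28])
c=[[.075,.075,.076],[.075,-.075,.076],[-.075,-.075,.076],[-.075,.075,.076],[-.09,.035,.058],[-.09,-.035,.058]]
ct=px(215,110,4.6,[(90,125),(313,57),(382,280),(160,350),(224,351),(328,320)])
cs=px(195,150,6,[(82,235),(133,40),(398,72),(352,270),(390,248),(412,148),(88,317),(350,352)])
print("case");C=two((T,c,ct),(S,c+[[.075,.075,0],[-.075,.075,0]],cs),[.6,.02,0,.28])
m=[[.13,.065,.004],[.13,-.065,.004],[-.13,-.065,.004],[-.13,.065,.004]]
mt=px(335,105,4,[(105,212),(270,243),(212,577),(44,544)])
print("mat");f=fit([(T,m,mt)],[.5,-.3,0,-.15])
co=atz(T,px(215,110,4.6,[(410,493)])[0],.025);g=atz(T,px(215,110,4.6,[(128,502)])[0],.018)
R=np.array([[np.cos(C[3]),np.sin(C[3])],[-np.sin(C[3]),np.cos(C[3])]])
print("coil",co,R@(co[:2]-C[:2]),"gear",g,R@(g[:2]-C[:2]))
E
python3 fit.py
```

```text
bar
[0.4091 0.2916 0.0133 0.3115] yaw 17.85 rms px 0.62 per-view [np.float64(0.76), np.float64(0.5)]
case
[6.110e-01 1.570e-02 6.000e-04 2.799e-01] yaw 16.04 rms px 0.64 per-view [np.float64(0.56), np.float64(0.69)]
mat
[ 0.4604 -0.3154 -0.0076 -0.2179] yaw -12.49 rms px 0.1 per-view [np.float64(0.1)]
coil [ 0.42345239 -0.09464186  0.025     ] [-0.21073512 -0.05423674] gear [0.42234057 0.08891924 0.018     ] [-0.1610942   0.12248817]
```

Call:
drive_tool(
  targets=[
    [[0,0.8,-0.5,0.028,0,0,1],[0,0.8,-0.5,0.028,0,0,1],[0,0.8,-0.5,0.028,0,0,1],[0,0.8,-0.5,0.028,0,0,1],[0,0.8,-0.5,0.028,0,0,1]],
  ],
  force=60,
)

```text
time_s: 2.0
position: [0.3774, -0.3005, 0.2316]
tool_rot: [[0.0, 0.952, 0.306], [-0.0, 0.306, -0.952], [-1.0, 0.0, 0.0]]
ft_force: [0.2, -0.3, 0.3]
grip_width: 0.0855
```

Call:
drive_tool(
  targets=[
    [[0,0.28,-0.8,0,0,0,1],[0,0.28,-0.8,0,0,0,1],[0,0.28,-0.8,0,0,0,1],[0,0.28,-0.8,0,0,0,1],[0,0.28,-0.8,0,0,0,1]],
  ],
)

```text
time_s: 2.5
position: [0.3814, -0.0887, 0.2315]
tool_rot: [[0.001, 0.952, 0.307], [-0.0, 0.307, -0.952], [-1.0, 0.0, 0.0]]
ft_force: [0.4, 0.4, -0.9]
grip_width: 0.0851
```

Call:
drive_tool(
  targets=[
    [[0,0.28,-0.8,0,0,0,1],[0,0.28,-0.8,0,0,0,1],[0,0.28,-0.8,0,0,0,1],[0,0.28,-0.8,0,0,0,1],[0,0.28,-0.8,0,0,0,1]],
  ],
)

```text
time_s: 3.0
position: [0.3865, 0.1233, 0.2316]
tool_rot: [[0.001, 0.951, 0.308], [-0.0, 0.308, -0.951], [-1.0, 0.001, 0.0]]
ft_force: [1.6, -1.3, -0.2]
grip_width: 0.0852
```

Call:
drive_tool(
  targets=[
    [[0.3,0.35,-0.75,0,0,0,1],[0.3,0.35,-0.75,0,0,0,1],[0.3,0.35,-0.7,0,0,0,1],[0.3,0.3,-0.7,0,0,0,1],[0,0,0,0,0,0,1]],
  ],
)

```text
time_s: 3.5
position: [0.4056, 0.2833, 0.1694]
tool_rot: [[-0.003, 0.95, 0.311], [-0.0, 0.311, -0.95], [-1.0, -0.003, -0.001]]
ft_force: [-0.7, -0.4, -0.3]
grip_width: 0.0854
```

```bash
cat > mv.py <<'E'
import sys,numpy as np
from rig import observe
from scipy.spatial.transform import Rotation as Ro
# usage: mv.py x y z yaw pitch(tip-up deg)  -> tool-frame shift (units) & rotvec ; target is TCP
def target(yaw,pitch):
    B=Ro.from_euler("ZY",[yaw,-pitch],degrees=True).as_matrix() # bar axes
    return np.c_[-B[:,2],B[:,0],-B[:,1]]
a=list(map(float,sys.argv[1:]));s=observe();R=np.array(s["tool_rot"]);p=np.array(s["position"])
Rt=target(a[3],a[4]);print("t",s["time_s"],"p",p.round(4),"w",round(s["grip_width"],4),"f",np.round(s["ft_force"],1))
print("shift",(R.T@(np.array(a[:3])-p)/.05).round(3),"turn",Ro.from_matrix(R.T@Rt).as_rotvec().round(3))
E
python3 mv.py .4091 .2916 .005 17.85 0
```

```text
t 3.5 p [0.4056 0.2833 0.1694] w 0.0854 f [-0.7 -0.4 -0.3]
shift [ 3.287  0.128 -0.135] turn [ 0.005 -0.001  0.003]
```

Call:
drive_tool(
  targets=[
    [[0.6,0.06,-0.06,0.005,0,0,1],[0.6,0.06,-0.06,0,0,0,1],[0.6,0,0,0,0,0,1],[0.5,0,0,0,0,0,1],[0,0,0,0,0,0,1]],
  ],
)

```text
time_s: 4.0
position: [0.4091, 0.2868, 0.0543]
tool_rot: [[-0.005, 0.953, 0.303], [-0.002, 0.303, -0.953], [-1.0, -0.005, 0.0]]
ft_force: [-0.1, 0.1, 0.2]
grip_width: 0.0856
```

```bash
python3 mv.py .4091 .2916 .005 17.85 0; python3 - <<'E'
from h import *
from rig import get_image
T=get_image("side");crop(T,170,210,130,95,6,"pics/s1.png")
E
```

```text
t 4.0 p [0.4091 0.2868 0.0543] w 0.0856 f [-0.1  0.1  0.2]
shift [ 0.985  0.035 -0.092] turn [-0.004  0.     0.005]
```

View pics/s1.png

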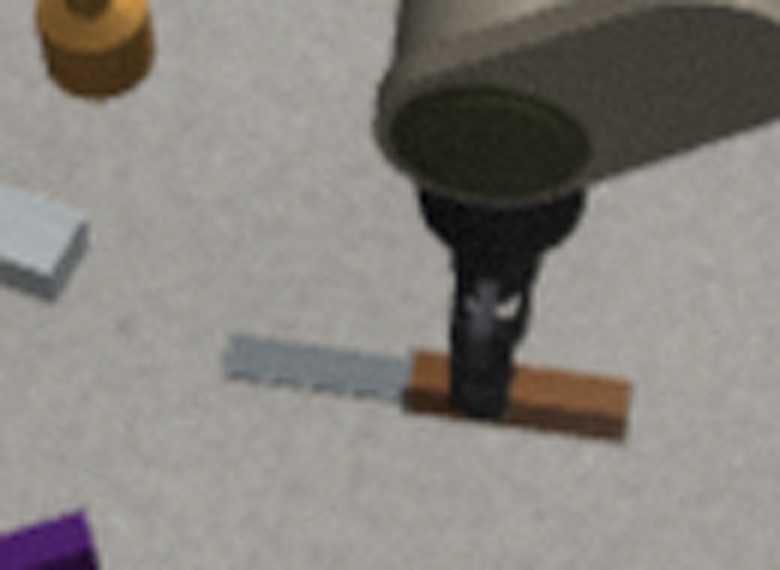

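Call:
drive_tool(
  targets=[
    [[0.45,0.03,-0.08,0,0,0,1],[0.45,0,0,0,0,0,1],[0,0,0,0,0,0,1],[0,0,0,0,0,0,-0.3],[0,0,0,0,0,0,-1]],
  ],
)

```text
time_s: 4.55
position: [0.4114, 0.2923, 0.013]
tool_rot: [[0.003, 0.953, 0.303], [0.001, 0.303, -0.953], [-1.0, 0.003, -0.0]]
ft_force: [0.5, -0.5, 0.6]
grip_width: 0.0591
```

Call:
drive_tool(
  targets=[
    [[0,0,0,0,0,0,-1],[0,0,0,0,0,0,-1],[0,0,0,0,0,0,-1],[0,0,0,0,0,0,-1]],
  ],
)

```text
time_s: 4.95
position: [0.4109, 0.2923, 0.0122]
tool_rot: [[0.001, 0.953, 0.303], [0.001, 0.303, -0.953], [-1.0, 0.001, -0.0]]
ft_force: [-0.8, -0.9, 6.4]
grip_width: 0.0207
```

Call:
drive_tool(
  targets=[
    [[0,0,0,0,0,0,0],[0,0,0,0,0,0,0],[0.07,0,0,0,0,0,0],[0.07,0,0,0,0,0,0],[0,0,0,0,0,0,0]],
  ],
)

```text
time_s: 5.45
position: [0.4102, 0.2919, 0.0037]
tool_rot: [[-0.001, 0.953, 0.303], [-0.0, 0.303, -0.953], [-1.0, -0.001, 0.0]]
ft_force: [0.5, -0.1, -0.2]
grip_width: 0.0425
```

Call:
drive_tool(
  targets=[
    [[0,0,0,0,0,0,-1],[0,0,0,0,0,0,-1],[0,0,0,0,0,0,-1],[0,0,0,0,0,0,-1],[0,0,0,0,0,0,-1]],
  ],
)

```text
time_s: 5.95
position: [0.4105, 0.2921, 0.0044]
tool_rot: [[0.0, 0.953, 0.303], [0.0, 0.303, -0.953], [-1.0, 0.0, -0.0]]
ft_force: [-0.5, 0.4, 2.3]
grip_width: 0.0207
```

Call:
drive_tool(
  targets=[
    [[-0.4,0,0,0,0,0,-1],[-0.7,0,0,0,0,0,-1],[-0.7,0,0,0,0,0,-1],[-0.7,0,0,0,0,0,-1],[-0.3,0,0,0,0,0,-1]],
  ],
  force=90,
)

```text
time_s: 6.45
position: [0.4111, 0.2924, 0.1472]
tool_rot: [[0.004, 0.953, 0.303], [0.002, 0.303, -0.953], [-1.0, 0.004, -0.0]]
ft_force: [0.8, 0.8, -1.4]
grip_width: 0.0205
```

```bash
python3 mv.py .3641 -.0428 .15 16.04 0
```

```text
t 6.45 p [0.4111 0.2924 0.1472] w 0.0205 f [ 0.8  0.8 -1.4]
shift [-0.071 -2.928  6.103] turn [ 0.028 -0.    -0.004]
```

Call:
drive_tool(
  targets=[
    [[0,-0.29,0.61,0.006,0,0,-1],[0,-0.29,0.61,0.006,0,0,-1],[0,-0.29,0.61,0.006,0,0,-1],[0,-0.29,0.61,0.006,0,0,-1],[0,-0.29,0.61,0.004,0,0,-1]],
  ],
)

```text
time_s: 6.95
position: [0.3849, 0.1239, 0.1442]
tool_rot: [[-0.0, 0.961, 0.276], [-0.0, 0.276, -0.961], [-1.0, -0.0, 0.0]]
ft_force: [0.6, -1.2, -1.8]
grip_width: 0.0203
```

Call:
drive_tool(
  targets=[
    [[0,-0.29,0.61,0,0,0,-1],[0,-0.29,0.61,0,0,0,-1],[0,-0.29,0.61,0,0,0,-1],[0,-0.29,0.61,0,0,0,-1],[0,-0.29,0.61,0,0,0,-1]],
  ],
)

```text
time_s: 7.45
position: [0.3574, -0.0427, 0.1443]
tool_rot: [[-0.0, 0.961, 0.276], [0.0, 0.276, -0.961], [-1.0, -0.0, -0.0]]
ft_force: [1.3, 0.6, -1.6]
grip_width: 0.0201
```

Call:
drive_tool(
  targets=[
    [[0.4,0,0,0,0,0,-1],[0.5,0,0,0,0,0,-1],[0.4,0,0,0,0,0,-1],[0.2,0,0,0,0,0,-1],[0,0,0,0,0,0,-1]],
  ],
)

```text
time_s: 7.95
position: [0.3573, -0.0412, 0.0684]
tool_rot: [[-0.003, 0.961, 0.276], [0.001, 0.276, -0.961], [-1.0, -0.002, -0.002]]
ft_force: [0.6, 0.9, -1.8]
grip_width: 0.0201
```

```bash
python3 mv.py .3641 -.0428 .0544 16.04 0;python3 - <<'E'
from h import *
from rig import get_image
T=get_image("side");S=T;T2=get_image("top")
pickle.dump(S,open("pics/side2.pkl","wb"));pickle.dump(T2,open("pics/top2.pkl","wb"))
crop(S,195,140,130,95,6,"pics/s2.png");crop(T2,215,110,115,130,4.6,"pics/t2.png")
E
```

```text
t 7.95 p [ 0.3573 -0.0412  0.0684] w 0.0201 f [ 0.6  0.9 -1.8]
shift [0.279 0.123 0.068] turn [-0.    -0.002  0.002]
```

View pics/s2.png

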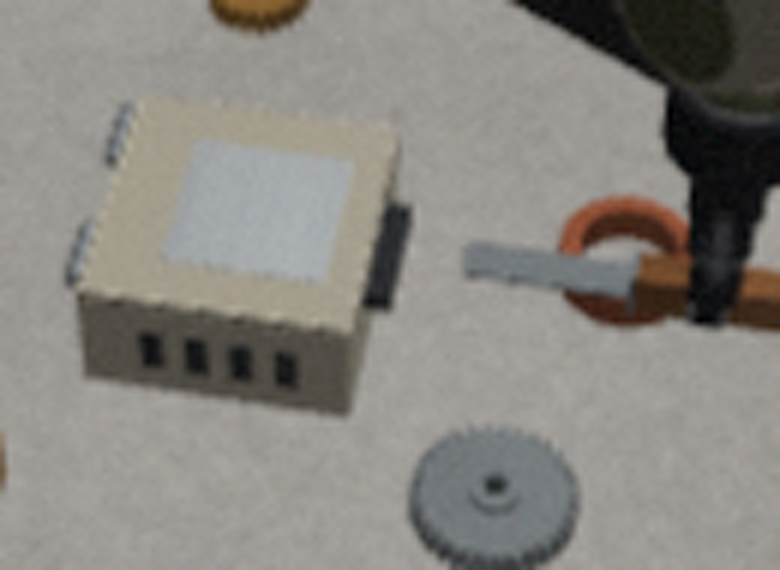

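View pics/t2.png

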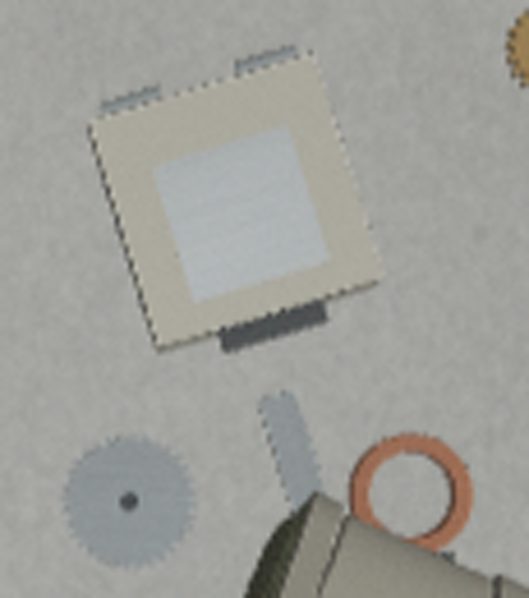

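```bash
python3 - <<'E'
from h import *
S=pickle.load(open("pics/side2.pkl","rb"));T=pickle.load(open("pics/top2.pkl","rb"))
def px(x0,y0,s,p): return (np.array(p,float)+.5)/s-.5+[x0,y0]
X=tri(S,px(195,140,6,(466,260)),T,px(215,110,4.6,(274,397)));print("tip",X)
p=np.array([.3573,-.0412,.0684]);e=np.array([.961,.276,0]);pr=p+.1335*e+[0,0,.0096];print("pred",pr)
print("px err side",proj(S,pr+[0,0,.0015])-px(195,140,6,(466,260)),"top",proj(T,pr+[0,0,.0015])-px(215,110,4.6,(274,397)))
c,s=.9611,.2763
for q in(X,pr): d=q[:2]-[.611,.0157];print("case",c*d[0]+s*d[1],-s*d[0]+c*d[1],q[2])
J=tri(S,px(195,140,6,(632,285)),T,px(215,110,4.6,(307,500)));print("joint approx",J)
E
```

```text
tip [ 0.48550033 -0.00474691  0.07960362]
pred [ 0.4855935 -0.004354   0.078    ]
px err side [[-0.12737533  0.08853244]] top [[-0.1199742   0.02085631]]
case -0.1262672161968821 0.01502403575918481 0.07960361843838946
case -0.12606910734999996 0.015375916549999993 0.078
joint approx [ 0.41025565 -0.02711588  0.07681765]
```

Call:
drive_tool(
  targets=[
    [[0.14,0,0.03,0,0,0,-1],[0.14,0,0.03,0,0,0,-1],[0,0,0,0,0,0,-1],[0,0,0,0,0,0,-1]],
  ],
)

```text
time_s: 8.45
position: [0.3588, -0.0444, 0.0552]
tool_rot: [[-0.0, 0.961, 0.276], [0.0, 0.276, -0.961], [-1.0, -0.0, -0.0]]
ft_force: [0.8, -0.3, -1.2]
grip_width: 0.0205
```

```bash
python3 mv.py .4685 -.0128 .0544 16.04 0
```

```text
t 8.45 p [ 0.3588 -0.0444  0.0552] w 0.0205 f [ 0.8 -0.3 -1.2]
shift [ 1.600e-02  2.283e+00 -2.000e-03] turn [-0. -0.  0.]
```

Call:
drive_tool(
  targets=[
    [[0.01,0.3,0,0,0,0,-1],[0,0.3,0,0,0,0,-1],[0,0.3,0,0,0,0,-1],[0,0.3,0,0,0,0,-1],[0,0,0,0,0,0,-1]],
  ],
)

```text
time_s: 8.95
position: [0.4179, -0.0277, 0.055]
tool_rot: [[0.002, 0.961, 0.277], [-0.001, 0.277, -0.961], [-1.0, 0.001, 0.001]]
ft_force: [-1.2, -0.2, -1.8]
grip_width: 0.0205
```

Call:
drive_tool(
  targets=[
    [[0,0.25,0,0,0,0,-1],[0,0.25,0,0,0,0,-1],[0,0.25,0,0,0,0,-1],[0,0.25,0,0,0,0,-1],[0,0,0,0,0,0,-1]],
  ],
)

```text
time_s: 9.45
position: [0.465, -0.014, 0.0549]
tool_rot: [[0.001, 0.961, 0.277], [-0.0, 0.277, -0.961], [-1.0, 0.001, 0.0]]
ft_force: [-1.2, -0.1, -2.4]
grip_width: 0.0204
```

```bash
python3 mv.py .465 -.0138 .0544 16.04 0;python3 - <<'E'
from h import *
from rig import get_image
S=get_image("side")
crop(S,195,140,130,95,6,"pics/s3.png")
E
```

```text
t 9.45 p [ 0.465  -0.014   0.0549] w 0.0204 f [-1.2 -0.1 -2.4]
shift [ 0.009  0.002 -0.004] turn [ 0.     0.    -0.001]
```

View pics/s3.png

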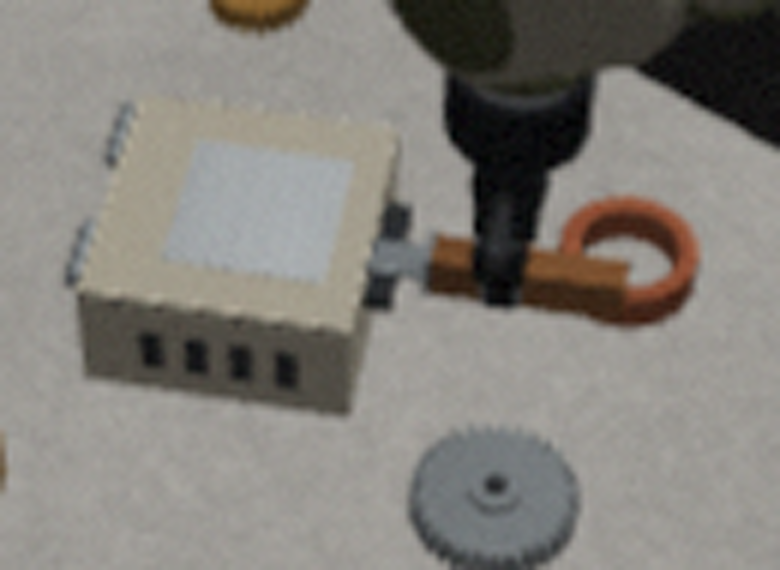

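```bash
cat > plan.py <<'E'
import numpy as np
from rig import observe
from scipy.spatial.transform import Rotation as Ro
from mvt import target
psi=np.radians(16.04);ex=np.array([np.cos(psi),np.sin(psi),0]);ey=np.array([-np.sin(psi),np.cos(psi),0]);O=np.array([.611,.0157,0])
L,H=.1335,.0096
def W(x,z,y=.012): return O+x*ex+y*ey+np.array([0,0,z])
def tcp_from_tip(x,z,pitch):
    R=target(16.04,pitch);return W(x,z)-L*R[:,1]+H*R[:,0],R
def lever(phi,cl=.0005):
    f=np.radians(phi);c,s=np.cos(f),np.sin(f);a,b=.0585,.0081
    return W(-.09-(a*c-b*s),.058+cl-(a*s+b*c)),target(16.04,phi)
def swing(th,pitch,r=.093):
    t=np.radians(th);x=.075-r*np.cos(t)-.003*np.sin(t);z=.073+r*np.sin(t)-.003*np.cos(t)
    return tcp_from_tip(x,z-.0015,pitch)
def rows(P,R,wps):
    for p,Rt in wps:
        print((R.T@(p-P)/.05).round(2),Ro.from_matrix(R.T@Rt).as_rotvec().round(3),"->",p.round(4));P,R=p,Rt
def now():
    s=observe();p=np.array(s["position"]);R=np.array(s["tool_rot"]);print("t",s["time_s"],p.round(4),"f",np.round(s["ft_force"],1),"w",s["grip_width"].round(4));
    y=R[:,1];tip=p+L*y-H*R[:,0];d=tip-O;print("tip case",[(d@ex).round(4),(d@ey).round(4),d[2].round(4)],"pitch",np.degrees(np.arcsin(y[2])).round(2));return p,R
E
cat > mvt.py <<'E'
import numpy as np
from scipy.spatial.transform import Rotation as Ro
def target(yaw,pitch):
    B=Ro.from_euler("ZY",[yaw,-pitch],degrees=True).as_matrix()
    return np.c_[-B[:,2],B[:,0],-B[:,1]]
E
python3 - <<'E'
from plan import *
P,R=now();rows(P,R,[lever(f) for f in(0,3,6,9,12,15)])
P,R=lever(15);print("swing");rows(P,R,[swing(t,15) for t in(6.4,)]+[swing(t,p) for t,p in((12,13),(18,11),(24,9),(30,7),(36,5),(42,3),(48,1),(54,0),(60,0),(66,0),(72,0),(78,0),(84,0),(90,0),(95,0),(100,0),(105,0))])
E
```

```text
Traceback (most recent call last):
  File "plan.py", line 20, in now
    s=observe();p=np.array(s["position"]);R=np.array(s["tool_rot"]);print("t",s["time_s"],p.round(4),"f",np.round(s["ft_force"],1),"w",s["grip_width"].round(4));
                                                                                                                                       ^^^^^^^^^^^^^^^^^^^^^
AttributeError: 'float' object has no attribute 'round'
```

```bash
sed -i 's/s\["grip_width"\].round(4)/round(s["grip_width"],4)/' plan.py
python3 - <<'E'
from plan import *
P,R=now();rows(P,R,[lever(f) for f in(0,3,6,9,12,15)])
P,R=lever(15);print("swing");rows(P,R,[swing(t,15) for t in(6.4,)]+[swing(t,p) for t,p in((12,13),(18,11),(24,9),(30,7),(36,5),(42,3),(48,1),(54,0),(60,0),(66,0),(72,0),(78,0),(84,0),(90,0),(95,0),(100,0),(105,0))])
E
```

```text
t 9.5 [ 0.4641 -0.014   0.0547] f [-0.7  0.3 -2.1] w 0.0203
tip case [np.float64(-0.0159), np.float64(0.0121), np.float64(0.0643)] pitch -0.03
[0.09 0.02 0.  ] [ 0. -0.  0.] -> [ 0.465  -0.0138  0.0504]
[0.06 0.01 0.  ] [-0.    -0.     0.052] -> [ 0.4655 -0.0137  0.0473]
[ 0.06  0.01 -0.  ] [ 0.    -0.     0.052] -> [ 0.4661 -0.0135  0.0443]
[0.06 0.01 0.  ] [-0.     0.     0.052] -> [ 0.4669 -0.0132  0.0413]
[ 0.06  0.01 -0.  ] [ 0.    -0.     0.052] -> [ 0.4678 -0.013   0.0384]
[ 0.06  0.01 -0.  ] [0.    0.    0.052] -> [ 0.4689 -0.0127  0.0355]
swing
[ 0.01  0.   -0.  ] [0. 0. 0.] -> [ 0.4691 -0.0126  0.0351]
[-0.26  0.06 -0.  ] [-0.    -0.    -0.035] -> [ 0.4688 -0.0127  0.0485]
[-0.27  0.08  0.  ] [-0.     0.    -0.035] -> [ 0.4697 -0.0124  0.0625]
[-0.26  0.09  0.  ] [-0.     0.    -0.035] -> [ 0.4717 -0.0119  0.0762]
[-0.25  0.1  -0.  ] [ 0.     0.    -0.035] -> [ 0.4747 -0.011   0.0896]
[-0.25  0.12 -0.  ] [-0.    -0.    -0.035] -> [ 0.4787 -0.0098  0.1025]
[-0.24  0.13  0.  ] [-0.     0.    -0.035] -> [ 0.4838 -0.0084  0.1149]
[-0.23  0.14 -0.  ] [ 0.     0.    -0.035] -> [ 0.4897 -0.0067  0.1267]
[-0.17  0.15  0.  ] [ 0.    -0.    -0.017] -> [ 0.4966 -0.0047  0.1354]
[-0.11  0.16 -0.  ] [0. 0. 0.] -> [ 0.5043 -0.0025  0.1409]
[-0.09  0.17  0.  ] [0. 0. 0.] -> [ 5.125e-01 -1.000e-04  1.456e-01]
[-0.08  0.18 -0.  ] [0. 0. 0.] -> [0.5211 0.0023 0.1494]
[-0.06  0.19  0.  ] [0. 0. 0.] -> [0.5301 0.0049 0.1522]
[-0.04  0.19  0.  ] [0. 0. 0.] -> [0.5393 0.0076 0.1541]
[-0.02  0.19 -0.  ] [0. 0. 0.] -> [0.5486 0.0102 0.1549]
[0.   0.16 0.  ] [0. 0. 0.] -> [0.5564 0.0125 0.1548]
[0.02 0.16 0.  ] [0. 0. 0.] -> [0.5641 0.0147 0.154 ]
[0.03 0.16 0.  ] [0. 0. 0.] -> [0.5718 0.0169 0.1525]
```

Lever stroke about the ledge edge.

Call:
drive_tool(
  targets=[
    [[0.09,0.02,0,0,0,0,-1],[0.06,0.01,0,0,0,0.052,-1],[0.06,0.01,0,0,0,0.052,-1],[0.06,0.01,0,0,0,0.052,-1],[0,0,0,0,0,0,-1]],
  ],
)

```text
time_s: 10.0
position: [0.4658, -0.0133, 0.0409]
tool_rot: [[0.148, 0.95, 0.275], [0.043, 0.272, -0.961], [-0.988, 0.154, -0.001]]
ft_force: [0.0, 0.1, -0.9]
grip_width: 0.0204
```

Call:
drive_tool(
  targets=[
    [[0.06,0.01,0,0,0,0.052,-1],[0.06,0.01,0,0,0,0.052,-1],[0,0,0,0,0,0,-1],[0,0,0,0,0,0,-1]],
  ],
)

```text
time_s: 10.4
position: [0.4691, -0.0127, 0.0357]
tool_rot: [[0.245, 0.929, 0.276], [0.071, 0.267, -0.961], [-0.967, 0.255, -0.001]]
ft_force: [-0.7, -0.3, -2.9]
grip_width: 0.0207
```

```bash
python3 - <<'E'
from plan import *
P,R=now();rows(P,R,[lever(15)])
from h import *
from rig import get_image
S=get_image("side")
crop(S,195,140,130,95,6,"pics/s4.png")
E
```

```text
t 10.4 [ 0.4691 -0.0127  0.0357] f [-0.7 -0.3 -2.9] w 0.0207
tip case [np.float64(-0.0176), np.float64(0.0119), np.float64(0.079)] pitch 14.77
[ 0. -0. -0.] [-0.    -0.001  0.004] -> [ 0.4689 -0.0127  0.0355]
```

View pics/s4.png

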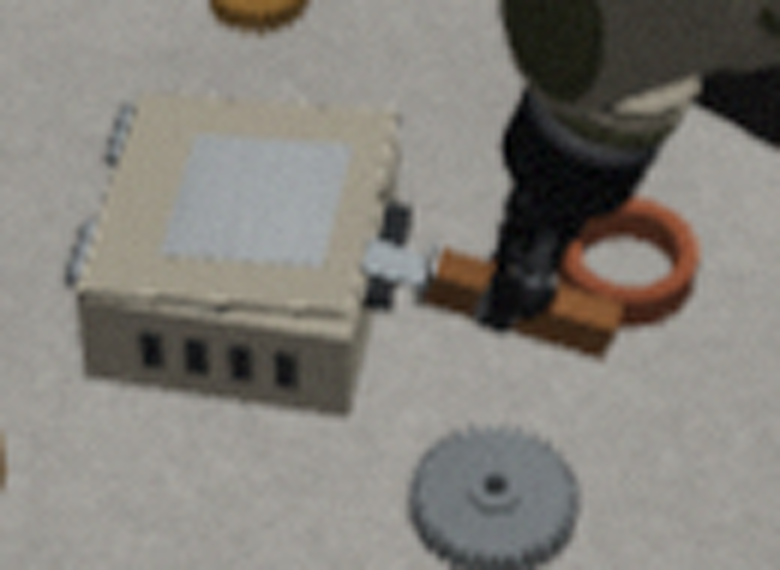

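Call:
drive_tool(
  targets=[
    [[-0.26,0.06,0,0,0,-0.035,-1],[-0.27,0.08,0,0,0,-0.035,-1],[-0.26,0.09,0,0,0,-0.035,-1],[-0.25,0.1,0,0,0,-0.035,-1],[0,0,0,0,0,0,-1]],
  ],
)

```text
time_s: 10.95
position: [0.476, -0.0112, 0.0913]
tool_rot: [[0.117, 0.954, 0.277], [0.031, 0.275, -0.961], [-0.993, 0.121, 0.003]]
ft_force: [-0.9, 0.5, -1.6]
grip_width: 0.0203
```

```bash
python3 - <<'E'
from plan import *
P,R=now();rows(P,R,[swing(30,7)]+[swing(t,p) for t,p in((36,5),(42,3),(48,1),(54,0),(60,0),(66,0),(72,0))])
from h import *
from rig import get_image
S=get_image("side")
crop(S,195,120,130,98,6,"pics/s5.png")
E
```

```text
t 10.95 [ 0.476  -0.0112  0.0913] f [-0.9  0.5 -1.6] w 0.0203
tip case [np.float64(-0.0059), np.float64(0.0116), np.float64(0.117)] pitch 6.96
[ 0.03 -0.03 -0.01] [0.001 0.003 0.001] -> [ 0.4747 -0.011   0.0896]
[-0.25  0.12 -0.  ] [-0.    -0.    -0.035] -> [ 0.4787 -0.0098  0.1025]
[-0.24  0.13  0.  ] [-0.     0.    -0.035] -> [ 0.4838 -0.0084  0.1149]
[-0.23  0.14 -0.  ] [ 0.     0.    -0.035] -> [ 0.4897 -0.0067  0.1267]
[-0.17  0.15  0.  ] [ 0.    -0.    -0.017] -> [ 0.4966 -0.0047  0.1354]
[-0.11  0.16 -0.  ] [0. 0. 0.] -> [ 0.5043 -0.0025  0.1409]
[-0.09  0.17  0.  ] [0. 0. 0.] -> [ 5.125e-01 -1.000e-04  1.456e-01]
[-0.08  0.18 -0.  ] [0. 0. 0.] -> [0.5211 0.0023 0.1494]
```

View pics/s5.png

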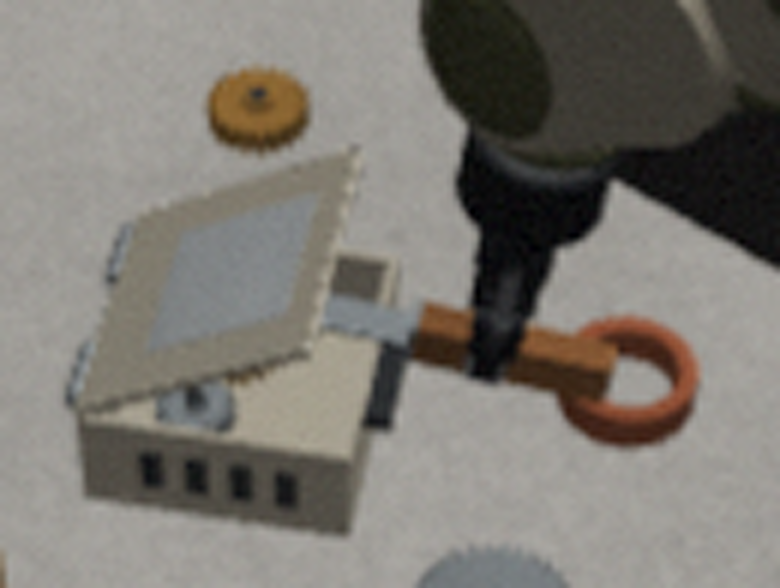

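Call:
drive_tool(
  targets=[
    [[-0.23,0.1,0,0,0,-0.035,-1],[-0.24,0.13,0,0,0,-0.035,-1],[-0.23,0.14,0,0,0,-0.035,-1],[-0.17,0.15,0,0,0,-0.017,-1],[-0.11,0.16,0,0,0,0,-1]],
  ],
)

```text
time_s: 11.5
position: [0.5041, -0.0025, 0.1399]
tool_rot: [[-0.003, 0.961, 0.276], [-0.0, 0.276, -0.961], [-1.0, -0.003, -0.0]]
ft_force: [-1.6, -0.7, -2.4]
grip_width: 0.0204
```

```bash
python3 - <<'E'
from plan import *
P,R=now();rows(P,R,[swing(60,0)]+[swing(t,p) for t,p in((66,0),(72,0),(78,0),(84,0),(90,0),(95,0))])
from h import *
from rig import get_image
S=get_image("side")
crop(S,195,120,130,98,6,"pics/s6.png")
E
```

```text
t 11.5 [ 0.5041 -0.0025  0.1399] f [-1.6 -0.7 -2.4] w 0.0204
tip case [np.float64(0.0258), np.float64(0.012), np.float64(0.1491)] pitch -0.18
[-0.02  0.    0.  ] [-0.    -0.     0.003] -> [ 0.5043 -0.0025  0.1409]
[-0.09  0.17  0.  ] [0. 0. 0.] -> [ 5.125e-01 -1.000e-04  1.456e-01]
[-0.08  0.18 -0.  ] [0. 0. 0.] -> [0.5211 0.0023 0.1494]
[-0.06  0.19  0.  ] [0. 0. 0.] -> [0.5301 0.0049 0.1522]
[-0.04  0.19  0.  ] [0. 0. 0.] -> [0.5393 0.0076 0.1541]
[-0.02  0.19 -0.  ] [0. 0. 0.] -> [0.5486 0.0102 0.1549]
[0.   0.16 0.  ] [0. 0. 0.] -> [0.5564 0.0125 0.1548]
```

View pics/s6.png

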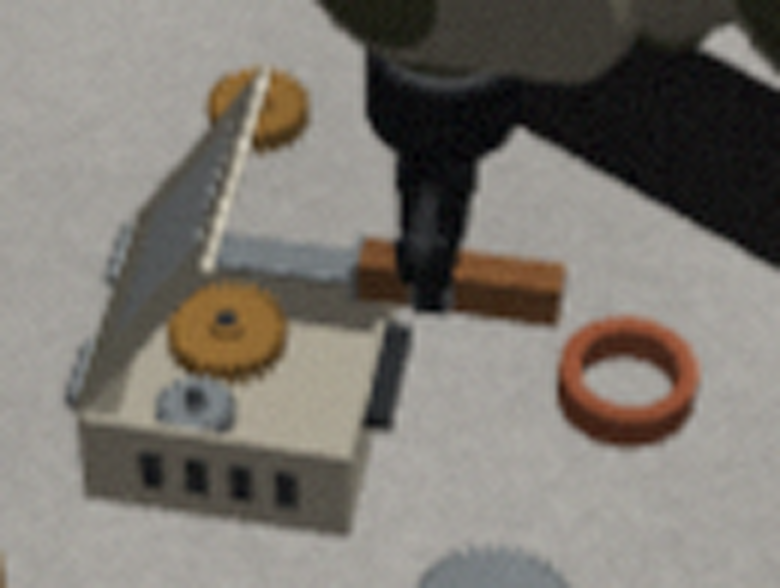

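Call:
drive_tool(
  targets=[
    [[-0.11,0.17,0,0,0,0,-1],[-0.08,0.18,0,0,0,0,-1],[-0.06,0.19,0,0,0,0,-1],[-0.04,0.19,0,0,0,0,-1],[-0.02,0.19,0,0,0,0,-1]],
  ],
)

```text
time_s: 12.05
position: [0.5494, 0.0103, 0.1558]
tool_rot: [[-0.002, 0.961, 0.276], [-0.001, 0.276, -0.961], [-1.0, -0.002, 0.0]]
ft_force: [-1.9, 0.3, -2.8]
grip_width: 0.0205
```

Call:
drive_tool(
  targets=[
    [[0,0.16,0,0,0,0,-1],[0.02,0.16,0,0,0,0,-1],[0.03,0.16,0,0,0,0,-1],[0,0,0,0,0,0,-1],[0,0,0,0,0,0,-1]],
  ],
)

```text
time_s: 12.55
position: [0.5717, 0.0168, 0.1531]
tool_rot: [[-0.002, 0.961, 0.276], [-0.0, 0.276, -0.961], [-1.0, -0.002, -0.0]]
ft_force: [0.5, 0.0, -1.4]
grip_width: 0.0198
```

```bash
python3 - <<'E'
from plan import *
P,R=now();rows(P,R,[swing(105,0)])
from h import *
from rig import get_image
S=get_image("side")
crop(S,180,100,130,98,6,"pics/s7.png")
E
```

```text
t 12.55 [0.5717 0.0168 0.1531] f [ 0.5  0.  -1.4] w 0.0198
tip case [np.float64(0.0961), np.float64(0.0119), np.float64(0.1624)] pitch -0.1
[ 0.01  0.   -0.  ] [ 0.    -0.     0.002] -> [0.5718 0.0169 0.1525]
```

View pics/s7.png

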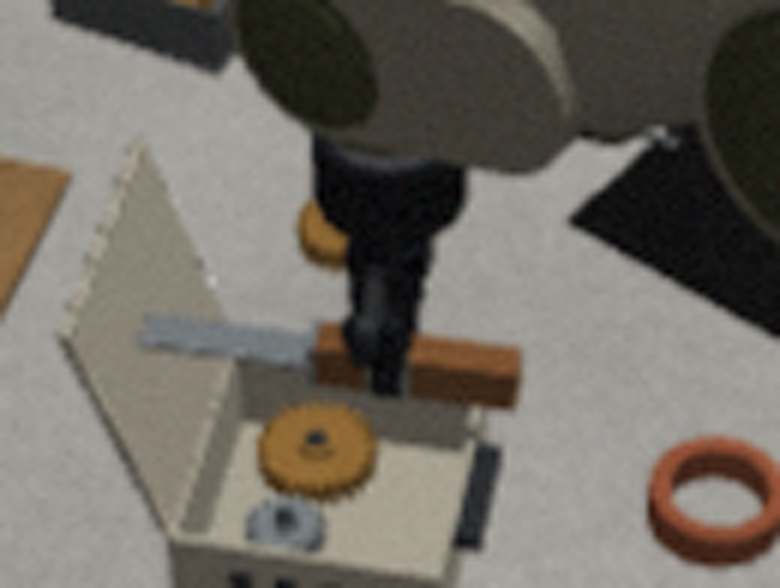

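Call:
drive_tool(
  targets=[
    [[0,-0.3,0,0,0,0,-1],[0,-0.7,0,0,0,0,-1],[0,-0.8,0,0,0,0,-1],[0,-0.8,0,0,0,0,-1],[0,-0.8,0,0,0,0,-1]],
  ],
)

```text
time_s: 13.1
position: [0.4065, -0.0304, 0.1536]
tool_rot: [[-0.001, 0.961, 0.276], [-0.001, 0.276, -0.961], [-1.0, -0.001, 0.001]]
ft_force: [-0.4, -1.6, -1.4]
grip_width: 0.02
```

```bash
cat > mat.py <<'E'
from h import *
T=pickle.load(open("pics/top0.pkl","rb"))
mt=(np.array([(105,212),(270,243),(212,577),(44,544)],float)+.5)/4-.5+[335,105]
Q=np.array([atz(T,p,.004) for p in mt]);c=Q.mean(0);a=(Q[0]+Q[1]-Q[2]-Q[3])/2;b=(Q[0]+Q[3]-Q[1]-Q[2])/2
print("mat c",c.round(4),"len",np.linalg.norm(a).round(4),np.linalg.norm(b).round(4),"yaw",np.degrees(np.arctan2(a[1],a[0])).round(2))
u=a/np.linalg.norm(a);v=np.array([-u[1],u[0],0]);print("tcp",(c-.0455*u+.015*v).round(4))
d=atz(T,(np.array([222,260])+.5)/4-.5+[335,105],.006)-c;print("driver tip in mat",d@u,d@v)
E
python3 mat.py; python3 mv.py .4192 -.291 .15 -12.5 0
```

```text
mat c [ 0.4602 -0.3133  0.004 ] len 0.2586 0.1292 yaw -12.52
tcp [ 0.419  -0.2888  0.004 ]
driver tip in mat 0.10945771764569417 -0.029811236915046207
t 13.1 p [ 0.4065 -0.0304  0.1536] w 0.02 f [-0.4 -1.6 -1.4]
shift [ 0.077 -1.197  5.08 ] turn [0.498 0.001 0.001]
```

Call:
drive_tool(
  targets=[
    [[0,-0.2,0.84,0.083,0,0,-1],[0,-0.12,0.86,0.083,0,0,-1],[0,-0.05,0.87,0.083,0,0,-1],[0,0.01,0.87,0.083,0,0,-1],[0,0.09,0.86,0.083,0,0,-1]],
  ],
)

```text
time_s: 13.6
position: [0.4188, -0.2487, 0.154]
tool_rot: [[-0.001, 0.99, -0.139], [-0.001, -0.139, -0.99], [-1.0, -0.001, 0.001]]
ft_force: [0.4, 0.8, -1.8]
grip_width: 0.0201
```

Call:
drive_tool(
  targets=[
    [[0.2,0.16,0.85,0.083,0,0,-1],[0.4,0,0,0,0,0,-1],[0.4,0,0,0,0,0,-1],[0.4,0,0,0,0,0,-1],[0,0,0,0,0,0,-1]],
  ],
)

```text
time_s: 14.1
position: [0.4203, -0.2893, 0.0819]
tool_rot: [[-0.005, 0.976, -0.217], [0.003, -0.217, -0.976], [-1.0, -0.005, -0.002]]
ft_force: [-0.1, 0.6, -1.1]
grip_width: 0.0204
```

```bash
python3 mv.py .419 -.2888 .0095 -12.5 0
```

```text
t 14.1 p [ 0.4203 -0.2893  0.0819] w 0.0204 f [-0.1  0.6 -1.1]
shift [ 1.448 -0.02  -0.002] turn [-0.001 -0.002  0.005]
```

Call:
drive_tool(
  targets=[
    [[0.4,0,0,0,0,0,-1],[0.4,0,0,0,0,0,-1],[0.3,0,0,0,0,0,-1],[0,0,0,0,0,0,-1],[0,0,0,0,0,0,-1]],
  ],
)

```text
time_s: 14.6
position: [0.4216, -0.2905, 0.0297]
tool_rot: [[-0.001, 0.976, -0.216], [-0.002, -0.216, -0.976], [-1.0, -0.001, 0.002]]
ft_force: [0.2, -0.0, -1.7]
grip_width: 0.0201
```

```bash
python3 mv.py .419 -.2888 .0085 -12.5 0;python3 - <<'E'
from h import *
from rig import get_image
T=get_image("top");S=get_image("side")
crop(T,320,105,130,150,4,"pics/t8.png");crop(S,180,80,170,130,4.6,"pics/s8.png")
E
```

```text
t 14.6 p [ 0.4216 -0.2905  0.0297] w 0.0201 f [ 0.2 -0.  -1.7]
shift [ 0.425 -0.058 -0.023] turn [0.    0.002 0.001]
```

View pics/t8.png

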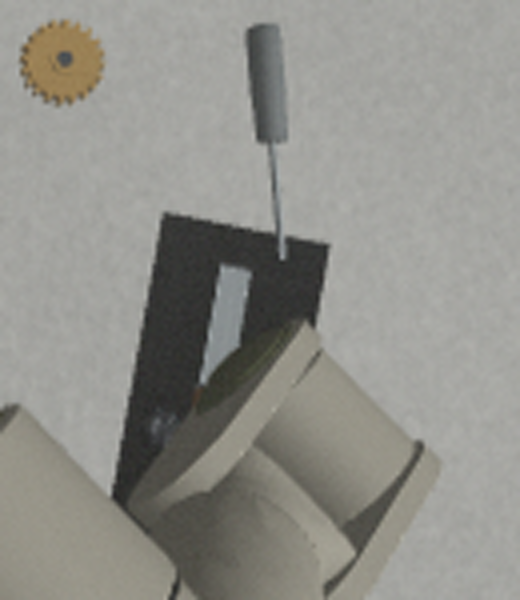

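View pics/s8.png

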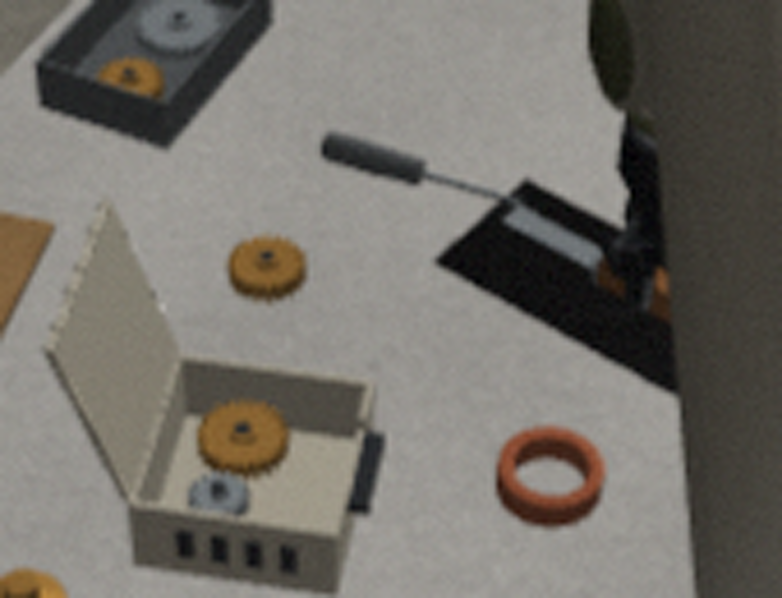

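Call:
drive_tool(
  targets=[
    [[0.2,-0.1,-0.02,0,0,0,-1],[0.15,0,0,0,0,0,-1],[0.04,0,0,0,0,0,-1],[0,0,0,0,0,0,-1],[0,0,0,0,0,0,-1]],
  ],
)

```text
time_s: 15.2
position: [0.4167, -0.2883, 0.0094]
tool_rot: [[-0.001, 0.976, -0.216], [-0.001, -0.216, -0.976], [-1.0, -0.001, 0.001]]
ft_force: [0.1, -0.2, -1.1]
grip_width: 0.0204
```

```bash
python3 mv.py .417 -.2884 .0085 -12.5 0
```

```text
t 15.2 p [ 0.4167 -0.2883  0.0094] w 0.0204 f [ 0.1 -0.2 -1.1]
shift [0.019 0.005 0.001] turn [0.    0.001 0.001]
```

Call:
drive_tool(
  targets=[
    [[0.02,0,0,0,0,0,-1],[0,0,0,0,0,0,-1],[0,0,0,0,0,0,-1]],
  ],
)

```text
time_s: 15.5
position: [0.4167, -0.2883, 0.0086]
tool_rot: [[-0.001, 0.976, -0.216], [-0.001, -0.216, -0.976], [-1.0, -0.001, 0.002]]
ft_force: [1.0, 0.3, 4.3]
grip_width: 0.0204
```

Call:
drive_tool(
  targets=[
    [[0,0,0,0,0,0,-0.3],[0,0,0,0,0,0,-0.1],[0,0,0,0,0,0,0],[0,0,0,0,0,0,0.2],[0,0,0,0,0,0,0.2]],
  ],
)

```text
time_s: 16.0
position: [0.4165, -0.288, 0.0081]
tool_rot: [[-0.002, 0.976, -0.216], [-0.0, -0.216, -0.976], [-1.0, -0.002, 0.001]]
ft_force: [-0.1, -0.0, -0.3]
grip_width: 0.0508
```

Call:
drive_tool(
  targets=[
    [[-0.1,0,0,0,0,0,0.2],[-0.4,0,0,0,0,0,0.2],[-0.7,0,0,0,0,0,0.2],[-0.8,0,0,0,0,0,0.2],[-0.8,0,0,0,0,0,0.2]],
  ],
)

```text
time_s: 16.5
position: [0.4165, -0.2877, 0.1499]
tool_rot: [[-0.002, 0.976, -0.216], [-0.0, -0.216, -0.976], [-1.0, -0.002, 0.001]]
ft_force: [0.6, -0.9, 0.3]
grip_width: 0.0509
```

Call:
drive_tool(
  targets=[
    [[0,-0.5,0.7,0,0,0,0.2],[0,-0.5,0.8,0,0,0,0.2],[0,-0.5,0.8,0,0,0,0.2],[0,-0.3,0.8,0,0,0,0.2],[0,-0.2,0.8,0,0,0,0.2]],
  ],
)

```text
time_s: 17.0
position: [0.2753, -0.4578, 0.1491]
tool_rot: [[-0.002, 0.976, -0.217], [-0.001, -0.217, -0.976], [-1.0, -0.002, 0.001]]
ft_force: [0.2, 0.9, 0.0]
grip_width: 0.0513
```

```bash
python3 - <<'E'
from h import *
from rig import get_image,observe
T=get_image("top");S=get_image("side");print(observe()["time_s"],observe()["position"])
pickle.dump(S,open("pics/side9.pkl","rb".replace("r","w")));pickle.dump(T,open("pics/top9.pkl","wb"))
crop(T,200,70,250,190,3.1,"pics/t9.png");crop(S,180,80,190,140,4.2,"pics/s9.png")
E
```

```text
17.1 [ 0.27452828 -0.4605448   0.14867898]
```

View pics/t9.png

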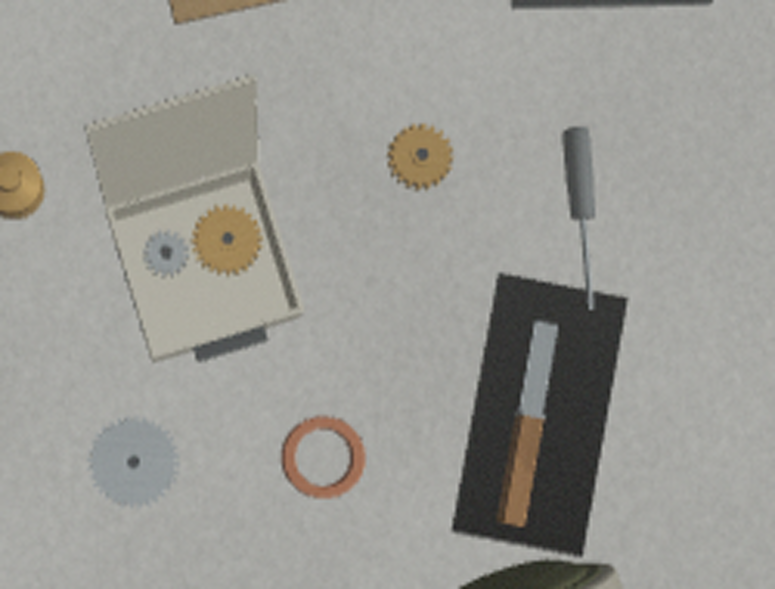

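View pics/s9.png

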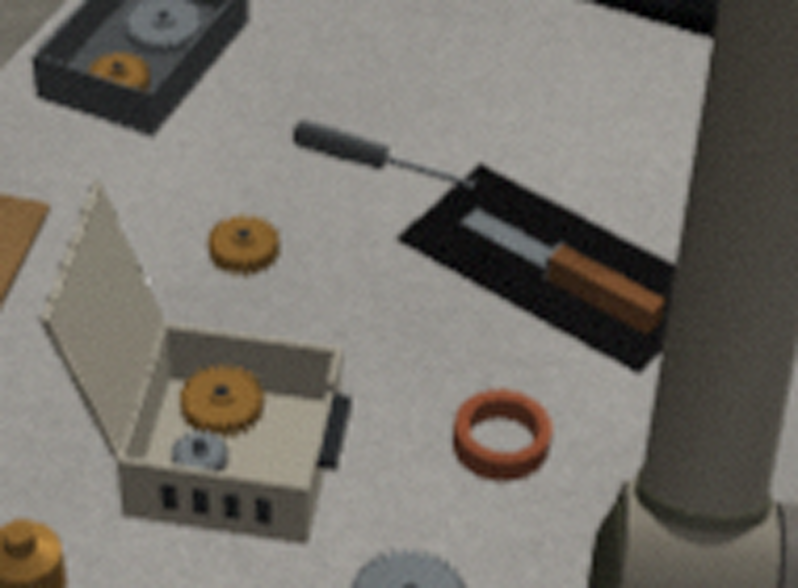

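```bash
python3 - <<'E'
from h import *
S=pickle.load(open("pics/side9.pkl","rb"));T=pickle.load(open("pics/top9.pkl","rb"))
def px(x0,y0,s,p): return (np.array(p,float)+.5)/s-.5+[x0,y0]
for a,b in(((45,320),(88,128)),((97,185),(255,80))):
    X=tri(S,px(180,80,4.2,a),T,px(200,70,3.1,b));d=X[:2]-[.611,.0157];x=.9611*d[0]+.2763*d[1]
    print(X.round(3),"case x",x.round(3),"angle",np.degrees(np.arctan2(X[2]-.073,.075-x)).round(1))
from rig import close_job
print(close_job())
E
```

```text
[0.704 0.117 0.217] case x 0.117 angle 106.3
[ 0.743 -0.024  0.215] case x 0.116 angle 106.1
the job is handed in; nothing more can be done
None
```

The job is done and handed in at about 17 s, well inside the 59 s limit.

- **What I did:** I took the wooden-handled pry bar, leaving the purple and red look-alikes alone. I pushed its blade about 60 mm into the slot and tilted it 15° over the ledge to lever the cover up. I then swung the cover back with the blade tip, pulled the bar clear and set it down on the mat.
- **Regrip:** My first grip on the handle was too high, so I opened the fingers and took it again 8 mm lower before lifting.
- **Cover:** Measured from both cameras, it stands open at about 106° and stayed there after the bar was withdrawn.
- **Bar:** It touched down at about 4 N before I released it. In the last pictures it lies wholly on the mat, clear of the screwdriver tip that overhangs one edge.
- **Other things:** Those in view of the last pictures look where they were. The block and the two look-alike bars were outside those crops, so I did not recheck them at the end.
- **Forces:** Readings at the end of each move stayed under 7 N at the wrist.

No check failed. The tip position before insertion agreed with the prediction to within 2 mm.

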